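# Inspect the specimen under the two-band ultraviolet lamp

## Robot

A 6-joint arm with a two-finger parallel gripper is mounted at the origin on a cart in front of the work surface, level with it; the furniture and walls round the work are solid. World frame = base frame: x ahead of the robot, y to its left, z up, the work surface at z = 0. Lengths are in mm, angles in rad, forces in N, time in s.
With the tool pointing down it reaches from about 225 to 875 mm from the base axis. Payload 3.4 kg.
Tool frame: the origin (TCP) lies at the very end of the fingers, on their centre line; the grasp point (between the pads) lies 19 mm behind it; z points along the fingers, y is the line along which they close (so a half turn about z gives the same grasp; the last joint's range is limited). The gripper opens to 85 mm and grips with 20 to 120 N. Pads are 22 mm wide; open, the fingers measure 114 mm over their backs; the gripper's body (76 mm by 85 mm) begins 54 mm behind the grasp point. The pads swing forward as they close: fully open they stand 13 mm farther back than shut.
Start: joints at [-1.249, 0.276, 1.505, -0, 1.361, -0.121], TCP at [246.375, -519.579, 231.328] pointing down, gripper open.
Joint ranges: [-2.89, 2.89], [-0.75, 2.08], [0.22, 2.7], [-1.18, 4.32], [0.11, 2.71], [-2.7, 2.7]. Speed limits (rad/s): [2.57, 2.57, 3.14, 3.14, 3.14, 3.14].

## Interface

Orientations are given as a unit quaternion [w, x, y, z].
In Python, from cell import move_to, move_l, move_joints, set_gripper, sleep, solve_ik, grab_frame, get_calibration, PlanningError, sign_off, boxes_of, silhouettes, tip_of, read_clock, read_qpos, read_joint_velocities, read_joint_torque, read_tool_pos, read_orientation, read_force, read_ft_torque, read_grip_width, read_grasp_force gives the robot as it stands. Calls block until the motion is done:
- move_to(position, orientation): joint-space move of the TCP to a pose.
- move_l(position, attitude=None, max_speed=150, contact_N=None): straight line of the TCP; attitude=None keeps the orientation; max_speed is the mean speed in mm/s. With contact_N (N) it stops when the force on the tool has changed by that much, and returns True; else False.
- move_joints(angles): joint-space move.
- set_gripper(opening, grasp_force=None): finger opening in mm; grasp_force is the grip in N (None keeps the last); returns when the fingers have stopped.
- sleep(seconds).
- solve_ik(position, orientation): joint angles nearest the present ones, or None.
- grab_frame(name): name is "scene" or "top"; returns the picture (420x560x3 uint8, blue, green, red); there is no depth.
- get_calibration(name): a dict with "camera_matrix" (3x3 intrinsics, pixels), "k1" (the pictures are not rectified: a ray, as slopes to the right and down, at radius r is drawn at 1 + k1 r^2 times it, then the intrinsics apply), "eye" and "orientation" of the camera in the world. Camera axes: x right, y up, looking along -z (the intrinsics and any distortion apply to the point x, -y, -z); pixel columns grow to the right and rows downward; lengths in mm; the calibration is good to about 2 mm. A picture is of the moment at which its call begins. get_calibration takes no time and is no camera call.
A pose or a line that the arm cannot do raises PlanningError and nothing moves.
- sign_off(): hands the job in; it is judged then, once.
Trained networks look in the newest picture that a camera, given by its name, has taken for a name from the list of things; names that differ only in an ending like _2 or _b are one class to them, and where a whole thing is asked for, a point or a joint stands for the part that bears it (a point fixed in the world has none). Each returns a list of dicts, best first, with "conf" (0 to 1); they miss things now and then, are a little off and sometimes report something else, mostly with a low value. They report only what shows in the picture. A call takes as long as a camera call. They do not tell look-alikes from the thing itself.
- boxes_of(target, camera): "box" ([left, top, right, bottom] in pixels, round what is visible of it).
- silhouettes(target, camera): "pixels" (420x560 bool, what is visible of it) and "box" ([left, top, right, bottom] in pixels, round what is visible of it).
- tip_of(target, camera): "position" ([column, row] in pixels: a listed point, or the origin of a listed thing).
Readings, each from a call of its own:
- read_clock(): time.
- read_qpos(): joint angles.
- read_joint_velocities(): joint speeds.
- read_joint_torque(): joint torques, N m.
- read_tool_pos(): TCP position.
- read_orientation(): TCP orientation.
- read_force(): force on the tool from outside, world axes, zero at the start.
- read_ft_torque(): the same for the moment, N m.
- read_grip_width(): finger opening in mm.
- read_grasp_force(): force on a finger pad.
Only numpy, scipy, OpenCV 4.12 (cv2) and the standard library are available. Lean on these libraries where they do the work, as an engineer would, in place of code of your own. Each camera call takes 0.05 s, during which the arm holds its last target. There are 200 camera calls.

## Task

Draw the two-sided ultraviolet hand lamp up out of its bench stand and turn it on its side, level, so that the proper side looks straight down on whichever specimen lies in the shallow viewing tray: the short-wave side with the broad rectangular window for the dish of grains, the long-wave side with the row of three round lenses for the rock. Keep it held there, with the middle of that window or row of lenses centred over the specimen and about 10 cm above the desk; the program finishes while still holding the lamp. Do not let the lamp touch the specimens or the tray, and do not disturb the specimens, the hand lens or the tweezers.

Things in the scene. Friction and masses are not known exactly. Their poses are not given: they have to be found in the camera images.
- uv_lamp: Black lamp, a bar 36 (x) x 26 (y) x 115 (z) mm, 0.14 to 0.25 kg, weight centred about 58 mm up. Origin: centre of its lower end; z along the bar to its top (small button). It starts upright in the stand, x and y along the stand's. Optics on the two wide faces, +y and -y, 65 to 113 mm up, 3 mm proud. The plain -x and +x sides, 36 mm apart, are for the fingers: 84 mm up they clear the stand.
- broad_window (a point): Centre of the broad rectangular window (frame 32 x 46 mm) on the lamp's +y face, at [0, 16, 89] mm in the lamp's frame. It shines along the lamp's +y. Nothing needs switching.
- three_lenses (a point): Centre of the middle one of the three round lenses (16 mm across, in a row along the bar) on the lamp's -y face, at [0, -16, 89] mm in the lamp's frame. They shine along the lamp's -y.
- lamp_stand: Grey plastic stand fixed to the desk: foot 100 (x) x 80 (y) x 8 mm, on it a pocket open at the top, 49 x 39 mm outside, rim 50 mm above the desk, floor 8 mm above it, where the lamp stands. Inside 39 (x) x 29 (y) mm: 1.5 mm of play on each side, so draw the lamp straight up 42 mm before turning it. Origin: centre of the foot's underside; z up; turned 0 to 0.5 rad about z.
- viewing_tray: Shallow aluminium tray with a thin dark rubber liner, 150 (x) x 130 (y) mm, rim 9 mm high, fixed to the desk. Origin: centre of its underside, on the desk; z up. Exactly one of the two specimens lies in it, near the middle; the other lies on the bare desk.
- grain_dish: Clear round dish with loose-looking mineral grains fixed in it, 63 mm across, 13 mm high. Origin: centre of its underside. In the tray or on the bare desk.
- rock: Brown speckled rock sample, 54 x 59 x 32 mm. Origin: centre of its underside. In the tray or on the bare desk.
- loupe: Small folded hand lens, 24 x 38 x 14 mm, lying on the desk; leave it alone. Origin: centre of its underside.
- tweezers: Steel tweezers, 15 x 123 (y) x 8 mm, lying on the desk; leave them alone. Origin: centre of their underside.
Mind the look-alikes: they are no part of the job. Leave any blue, turquoise or yellow look-alike of the rock alone.

How it is judged:
By the outcome, as a careful person would: the job done as asked, in the order asked, and still so for the second after the job is handed in, while the arm keeps its last pose, push and grip.
It also fails if it takes over 35 s, if anything falls off the work surface, if the arm or the gripper's body presses on something with over 40 N, if the wrist force passes 120 N, or if a joint passes its speed limit or range.

## Working session

There is one attempt and no reset: what is moved stays moved. The work goes in short steps, each a Python script; the robot and the scene stay as the last script left them, time stands still between calls to the robot, and variables do not carry over. Pictures are saved under pics/ and viewed, at most 10 in all, crops included, and the job is handed in when it is done.

```bash
mkdir -p pics; ls; cat > h.py <<'E'
import numpy as np, cv2
from scipy.spatial.transform import Rotation as R
from cell import *
def rot(q): return R.from_quat([q[1],q[2],q[3],q[0]])
def quat(r):
    x,y,z,w=r.as_quat(); return [float(w),float(x),float(y),float(z)]
def proj(cam,P):
    c=get_calibration(cam);K=np.array(c["camera_matrix"])
    p=rot(c["orientation"]).inv().apply(np.atleast_2d(P)-np.array(c["eye"]))
    s=np.c_[p[:,0]/-p[:,2],-p[:,1]/-p[:,2]]
    s=s*(1+c["k1"]*(s**2).sum(1,keepdims=True))
    return s@K[:2,:2].T+K[:2,2]
def ray(cam,uv):
    c=get_calibration(cam);K=np.array(c["camera_matrix"])
    d=np.linalg.solve(K,[uv[0],uv[1],1])[:2];s=d.copy()
    for _ in range(30): s=d/(1+c["k1"]*(s@s))
    v=rot(c["orientation"]).apply([s[0],-s[1],-1.])
    return np.array(c["eye"]),v/np.linalg.norm(v)
def onz(cam,uv,z):
    e,v=ray(cam,uv); return e+v*(z-e[2])/v[2]
def tri(a,b):
    (e1,v1),(e2,v2)=ray("scene",a),ray("top",b)
    t=np.linalg.lstsq(np.c_[v1,-v2],e2-e1,rcond=None)[0]
    p,q=e1+t[0]*v1,e2+t[1]*v2
    return (p+q)/2,np.linalg.norm(p-q)
E
python3 - <<'E'
from h import *
for c in("scene","top"):
    im=grab_frame(c);cv2.imwrite(f"pics/{c}0.png",im);k=get_calibration(c);print(c,k["eye"],k["orientation"],k["k1"],k["camera_matrix"][0])
    for n in["uv_lamp","broad_window","three_lenses","lamp_stand","viewing_tray","grain_dish","rock","loupe","tweezers"]:
        print(n,[(np.round(d["position"],1).tolist(),round(d["conf"],2)) for d in tip_of(n,c)][:3],[(np.round(d["box"]).astype(int).tolist(),round(d["conf"],2)) for d in boxes_of(n,c)][:4])
E
```

```text
pics
scene [-81.4697912  295.53823425 639.95052778] [-0.42517455 -0.20982789  0.3964552   0.78614384] 0.031135030389772764 [392.90975672   0.         279.36871959]
uv_lamp [([249.1, 256.8], 0.81)] [([235, 212, 260, 250], 0.96)]
broad_window [([242.2, 229.2], 0.92), ([268.9, 195.9], 0.36)] [([238, 212, 259, 249], 0.74), ([212, 292, 226, 308], 0.22)]
three_lenses [([254.3, 224.8], 0.74)] [([238, 215, 259, 253], 0.67)]
lamp_stand [([249.8, 258.5], 0.93), ([310.6, 215.3], 0.22), ([254.5, 225.6], 0.21)] [([223, 240, 277, 277], 0.58), ([252, 192, 293, 193], 0.56)]
viewing_tray [([314.2, 219.3], 0.66)] [([284, 196, 324, 240], 0.76)]
grain_dish [([183.2, 237.8], 0.9), ([251.2, 225.9], 0.22)] [([168, 226, 196, 250], 0.85)]
rock [([193.4, 267.7], 0.92), ([311.3, 216.4], 0.76), ([265.0, 325.3], 0.56)] [([178, 254, 206, 273], 0.89), ([300, 201, 321, 224], 0.73), ([249, 305, 274, 332], 0.7), ([247, 211, 258, 215], 0.55)]
loupe [([217.7, 301.8], 0.57)] [([213, 290, 228, 309], 0.63)]
tweezers [([269.9, 192.2], 0.69)] [([253, 189, 292, 193], 0.57)]
top [ 341.26771916 -128.2218543  1265.63197365] [-0.69937068 -0.06715346  0.05998923  0.70906443] 0.019535477287949653 [509.64924319   0.         272.46060098]
uv_lamp [] [([221, 220, 244, 242], 0.72)]
broad_window [([228.3, 234.0], 0.65)] [([223, 220, 241, 242], 0.7)]
three_lenses [([240.7, 229.1], 0.51)] [([225, 224, 242, 242], 0.83)]
lamp_stand [([233.9, 242.2], 0.89)] [([215, 216, 253, 259], 0.59)]
viewing_tray [([318.7, 210.6], 0.63)] [([290, 179, 359, 248], 0.75)]
grain_dish [] [([182, 156, 207, 185], 0.76)]
rock [([188.6, 217.5], 0.63), ([260.7, 188.9], 0.6), ([321.3, 211.4], 0.58)] [([177, 207, 198, 228], 0.97), ([248, 176, 274, 200], 0.89), ([193, 297, 217, 317], 0.66), ([374, 180, 394, 201], 0.62)]
loupe [([190.2, 264.8], 0.65)] []
tweezers [] []
```

```bash
python3 -c "
import cv2
for c in('scene','top'): cv2.imwrite(f'pics/{c}0b.png',cv2.resize(cv2.imread(f'pics/{c}0.png'),(800,600)))"
```

```text
(no output)
```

View pics/scene0b.png

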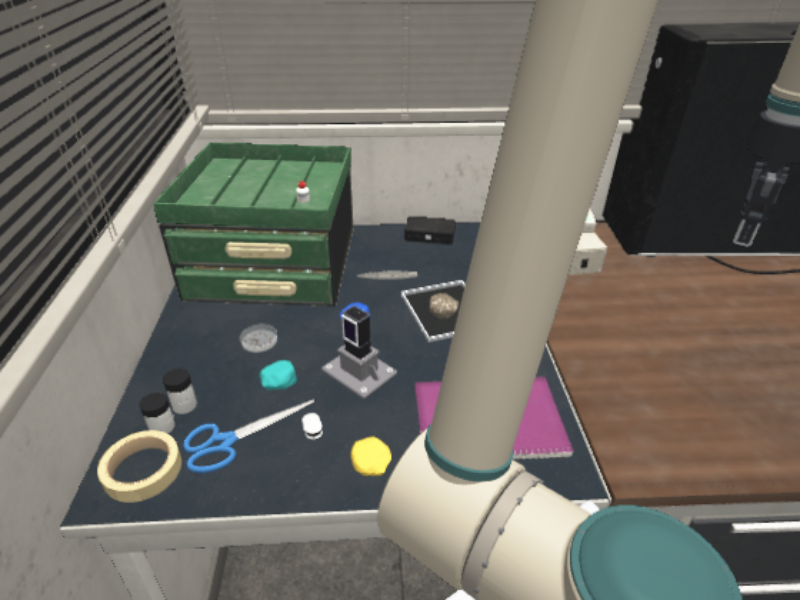

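View pics/top0b.png

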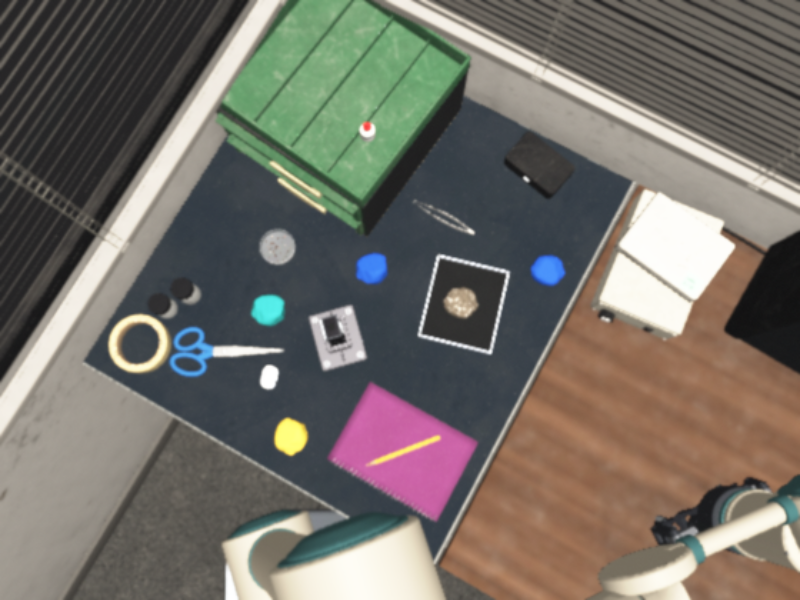

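The lamp stands in its stand at about (335,335) in the top view. The brown rock lies in the tray at (460,302), and the dish at (277,247) is on the bare desk. So the three-lens side (-y) has to face down. Next I'll measure.

```bash
python3 - <<'E'
from h import *
for c in("scene","top"): grab_frame(c)
def sil(n,c): return [d for d in silhouettes(n,c) if d["conf"]>.3]
print("lampwin tri",tri((242.2,229.2),(228.3,234.0)),"lens",tri((254.3,224.8),(240.7,229.1)))
print("stand tri",tri((249.8,258.5),(233.9,242.2)),"rock",tri((311.3,216.4),(321.3,211.4)))
for n,z in(("lamp_stand",8),("viewing_tray",9),("uv_lamp",123),("rock",18),("lamp_stand",0)):
  for c in("top","scene"):
    for d in sil(n,c):
        v,u=np.nonzero(d["pixels"])
        h=cv2.convexHull(np.c_[u,v].astype(np.float32))[:,0]
        P=np.array([onz(c,p,z)[:2] for p in h],np.float32)
        (cx,cy),(a,b),t=cv2.minAreaRect(P);print(n,c,round(d["conf"],2),np.round([cx,cy,a,b,t]),d["box"], "px",len(u))
# grey foot by colour
im=cv2.imread("pics/top0.png");cr=im[205:270,205:265];cv2.imwrite("pics/crop1.png",cv2.resize(cr,None,fx=9,fy=9,interpolation=cv2.INTER_CUBIC))
E
```

```text
lampwin tri (array([512.2144886 , -10.80177174, 104.85734038]), np.float64(11.485872006259815)) lens (array([522.04918486, -42.16674085,  97.80551346]), np.float64(3.606445295706478))
stand tri (array([502.46819402, -18.34972826,  22.71762934]), np.float64(7.552671049918215)) rock (array([ 574.8231301 , -241.71480348,    7.52539711]), np.float64(5.936841541952173))
lamp_stand top 0.78 [518. -25. 101.  80.  15.] [215.9, 212.9, 254.8, 258.3] px 978
lamp_stand scene 0.74 [524. -30. 117. 100.  14.] [225.5, 239.0, 276.3, 279.4] px 1052
viewing_tray top 0.9 [ 575. -246.  130.  150.   76.] [289.9, 179.3, 358.2, 249.1] px 2574
viewing_tray top 0.5 [683.  81.  62.  58.  44.] [181.4, 155.9, 208.1, 184.7] px 450
viewing_tray scene 0.95 [ 575. -247.  134.  156.   75.] [283.7, 195.2, 323.7, 238.5] px 909
uv_lamp top 0.85 [513. -28.  49.  34.  16.] [222.4, 219.3, 242.9, 241.6] px 287
uv_lamp scene 0.77 [486.  -5.  43. 124.  61.] [236.4, 211.2, 259.3, 250.3] px 632
rock top 0.94 [638. -86.  54.  53.   8.] [247.7, 173.2, 273.6, 201.0] px 370
rock top 0.94 [350.  52.  57.  51.   0.] [192.0, 294.6, 215.0, 318.6] px 428
rock top 0.77 [567.  96.  53.  55.   1.] [174.8, 205.0, 201.6, 227.4] px 405
rock top 0.68 [ 575. -240.   51.   56.   44.] [307.0, 200.6, 332.7, 222.2] px 393
rock top 0.62 [ 630. -394.   55.   52.   87.] [371.5, 181.1, 395.4, 199.1] px 389
rock scene 0.79 [350.  52.  57.  65.  57.] [247.7, 304.1, 271.6, 333.1] px 658
rock scene 0.75 [566.  95.  52.  64.  77.] [180.1, 256.4, 206.1, 271.7] px 390
rock scene 0.64 [661. -97.  55.  37.  71.] [237.6, 210.3, 259.5, 220.1] px 79
lamp_stand top 0.78 [519. -25. 101.  81.  15.] [215.9, 212.9, 254.8, 258.3] px 978
lamp_stand scene 0.74 [531. -34. 118. 101.  14.] [225.5, 239.0, 276.3, 279.4] px 1052
```

View pics/crop1.png

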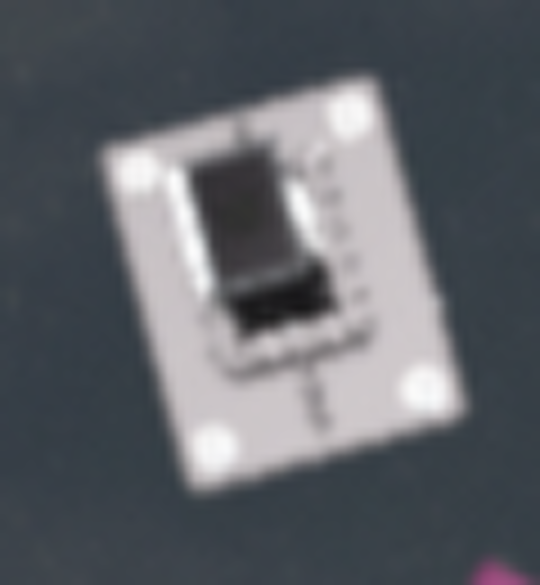

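The crop shows the foot turned about 15°, with the lamp in the pocket, and the foot measures 101x80 as it should. The lamp axis is at about (517.5,-25.5), lens height 97.8 (97 expected), and the rock is at (575,-240). Next I'll check reachability for a tilted grasp.

```bash
cat > plan.py <<'E'
from h import *
C=np.array([517.5,-25.5]);YAW=0.26;ROCK=np.array([575.,-240.5])
def toolR(lampR,th,s):
    # tool in lamp frame: z=-z cos th - y sin th, y = s*x
    z=np.array([0,-np.sin(th),-np.cos(th)]);y=np.array([s,0,0.]);x=np.cross(y,z)
    return lampR*R.from_matrix(np.c_[x,y,z])
def tcp(lampR,o,th,s,g=84):   # lamp origin o -> tcp pos, quat
    T=toolR(lampR,th,s);G=o+lampR.apply([0,0,g]);return G+T.apply([0,0,19.]),quat(T)
def start(): return R.from_euler("z",YAW)
def final(phi,h=100,g=84):    # bar horizontal, -y down; lamp z horizontal at heading phi
    z=np.array([np.cos(phi),np.sin(phi),0]);y=np.array([0,0,1.]);L=R.from_matrix(np.c_[np.cross(y,z),y,z])
    return L,np.array([*ROCK,h])-L.apply([0,-16,89])
E
python3 - <<'E'
from plan import *
lo=np.array([-2.89,-.75,.22,-1.18,.11,-2.7]);hi=np.array([2.89,2.08,2.7,4.32,2.71,2.7])
L=start()
for th in np.radians([0,15,30,45]):
  for s in(1,-1):
    q0=[solve_ik(*tcp(L,np.array([*C,z]),th,s)) for z in(8,65,130)]
    if any(q is None for q in q0): print(round(th,2),s,"start none");continue
    print(round(th,2),s,np.round(q0[0],2))
    for phi in np.radians(np.arange(-180,180,30)):
        Lf,o=final(phi);q=solve_ik(*tcp(Lf,o,th,s))
        if q is not None: print("   phi",round(np.degrees(phi)),np.round(q,2),"margin",round(np.minimum(q-lo,hi-q).min(),2),"dq",round(np.abs(q-q0[1]).max(),2))
E
```

```text
0.0 1 [-0.18  0.33  1.86 -0.    0.95 -0.44]
   phi -180 [-1.01  0.96  2.49  2.11  1.74 -1.84] margin 0.21 dq 2.11
   phi -150 [-1.11  0.87  2.1   1.51  1.58 -1.41] margin 0.6 dq 1.51
   phi -120 [-1.03  0.94  1.68  1.13  1.82 -1.1 ] margin 0.89 dq 1.13
   phi -90 [-0.88  1.05  1.27  0.89  2.17 -0.97] margin 0.54 dq 1.08
   phi -60 [-0.7   1.18  0.92  0.63  2.52 -1.04] margin 0.19 dq 1.43
   phi 0 [-0.33  1.22  0.8  -0.67  2.59 -2.16] margin 0.12 dq 1.72
   phi 30 [-0.16  1.12  1.09 -0.94  2.25 -2.28] margin 0.24 dq 1.84
   phi 60 [-0.02  0.99  1.47 -1.17  1.88 -2.19] margin 0.01 dq 1.74
   phi 120 [-0.04  0.89  2.31  4.15  1.61 -1.52] margin 0.17 dq 4.15
   phi 150 [-0.49  1.06  2.62  3.18  2.11 -1.55] margin 0.08 dq 3.18
0.0 -1 [-0.18  0.33  1.86 -0.    0.95  2.7 ]
   phi -180 [-1.01  0.96  2.49  2.11  1.74  1.3 ] margin 0.21 dq 2.11
   phi -150 [-1.11  0.87  2.1   1.51  1.58  1.74] margin 0.6 dq 1.51
   phi -120 [-1.03  0.94  1.68  1.13  1.82  2.04] margin 0.66 dq 1.13
   phi -90 [-0.88  1.05  1.27  0.89  2.17  2.17] margin 0.53 dq 1.08
   phi -60 [-0.7   1.18  0.92  0.63  2.52  2.
[... 2837 characters left out ...]
in 0.12 dq 5.13
   phi -150 [-0.91  0.43  1.95  1.04  0.95  2.56] margin 0.14 dq 5.1
   phi -120 [-0.89  0.57  1.66  0.75  1.33  2.43] margin 0.27 dq 4.98
   phi -90 [-0.79  0.7   1.38  0.52  1.67  2.24] margin 0.46 dq 4.78
   phi -60 [-0.66  0.81  1.14  0.29  1.92  1.96] margin 0.74 dq 4.5
   phi -30 [-0.51  0.86  1.03  0.01  2.04  1.58] margin 0.67 dq 4.13
   phi 0 [-0.37  0.84  1.07 -0.28  1.97  1.19] margin 0.74 dq 3.74
   phi 30 [-0.24  0.76  1.25 -0.52  1.73  0.88] margin 0.66 dq 3.43
   phi 60 [-0.15  0.64  1.52 -0.73  1.4   0.66] margin 0.45 dq 3.21
   phi 90 [-0.12  0.5   1.81 -0.99  1.    0.52] margin 0.19 dq 3.06
   phi 150 [-0.5   0.3   2.22  3.25  0.17  1.48] margin 0.06 dq 4.17
```

```bash
cat >> plan.py <<'E'
TH=np.radians(25);S=1;PHI=np.radians(-95)
E
python3 - <<'E'
from plan import *
L=start();p,q=tcp(L,np.array([*C,8.]),TH,S);d=rot(q).apply([0,0,1])
print(read_clock(),p,d)
move_to((p-d*120).tolist(),q); print(read_clock(),read_force())
for c in("scene","top"):
    cv2.imwrite(f"pics/{c}1.png",cv2.resize(grab_frame(c),(800,600)))
    for n in("rock","broad_window","three_lenses","lamp_stand","viewing_tray"): print(c,n,[(np.round(x["position"],1).tolist(),round(x["conf"],2)) for x in tip_of(n,c)][:6])
    for x in silhouettes("rock",c):
        v,u=np.nonzero(x["pixels"]);print([np.round(onz(c,(u.mean(),v.mean()),z)) for z in(18,)],x["conf"],x["box"])
E
```

```text
2.5 [519.56429178 -33.259867    74.78015205] [ 0.10864694 -0.40841405 -0.90630779]
4.6583 [-0.25569181  0.31293263  0.46948558]
scene rock [([193.6, 268.8], 0.67)]
scene broad_window []
scene three_lenses []
scene lamp_stand []
scene viewing_tray []
[array([564.,  94.,  18.])] 0.6 [180.7, 254.1, 208.6, 273.0]
top rock [([319.9, 215.6], 0.96), ([257.9, 187.0], 0.74), ([383.1, 187.9], 0.73), ([203.5, 306.0], 0.72), ([190.6, 219.3], 0.64)]
top broad_window [([227.9, 229.2], 0.56)]
top three_lenses [([240.9, 230.7], 0.68), ([189.1, 265.9], 0.19)]
top lamp_stand [([234.7, 237.4], 0.84), ([321.3, 211.0], 0.56), ([322.0, 214.4], 0.43)]
top viewing_tray [([323.5, 214.1], 0.74)]
[array([638., -88.,  18.])] 0.8 [251.0, 177.0, 274.3, 200.0]
[array([ 575., -240.,   18.])] 0.64 [309.7, 201.4, 334.4, 224.9]
[array([ 630., -394.,   18.])] 0.55 [373.9, 177.5, 396.2, 204.0]
[array([350.,  52.,  18.])] 0.55 [191.6, 293.6, 218.3, 316.3]
[array([562.,  75.,  18.])] 0.37 [194.8, 213.2, 197.9, 224.7]
[array([680.,  81.,  18.])] 0.21 [182.1, 157.0, 206.9, 185.7]
```

View pics/scene1.png

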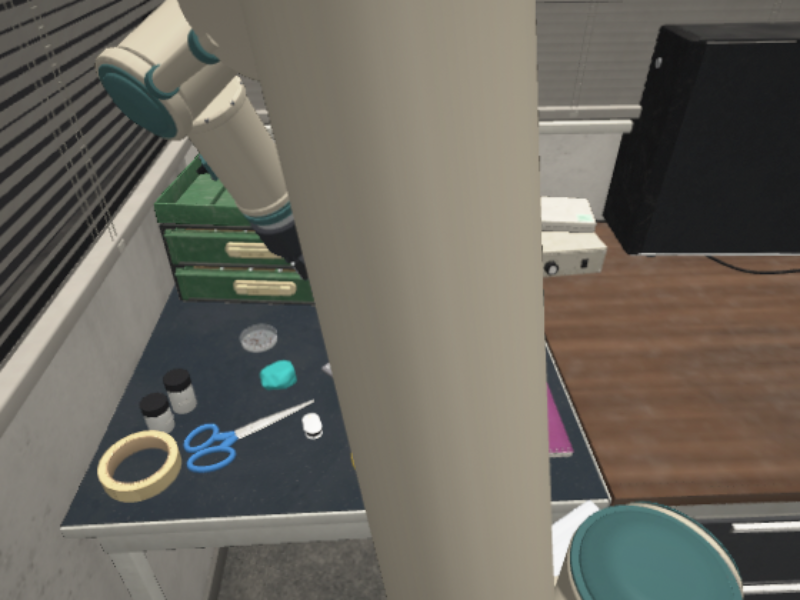

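The scene camera is now blocked by the arm, with only the left part of the desk and the dish showing. The top view confirms the rock at (575,-240). I'll approach with contact guarding and grip lightly.

```bash
python3 - <<'E'
from plan import *
L=start();p,q=tcp(L,np.array([*C,8.]),TH,S)
set_gripper(64)
f0=np.array(read_force())
print(move_l(p.tolist(),max_speed=80,contact_N=6),np.round(np.array(read_tool_pos())-p,1),np.round(read_force()-f0,1))
set_gripper(0,20)
f=L.inv().apply(np.array(read_force())-f0)
print(read_clock(),"w",read_grip_width(),"gf",read_grasp_force(),"f lamp frame",np.round(f,1),np.round(read_ft_torque(),2))
cv2.imwrite("pics/top2.png",cv2.resize(grab_frame("top")[170:290,180:340],(800,600)))
E
```

```text
False [0.3 0.2 0.4] [ 0.3 -0.3  0.1]
7.7167 w 35.84311141371635 gf 25.484494864940643 f lamp frame [0.5 1.2 2.2] [0.18 0.07 0.01]
```

View pics/top2.png

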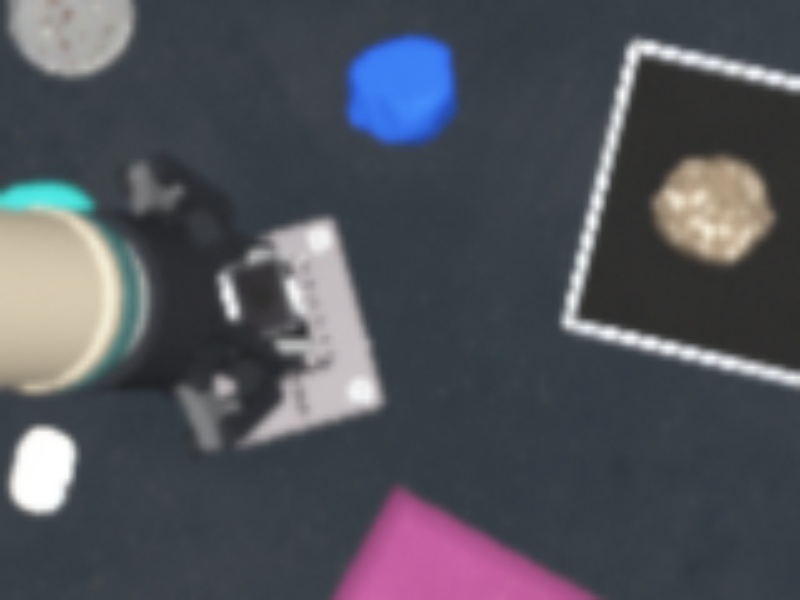

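The lamp is gripped at 35.8 mm (36 expected) with negligible side force. The top view shows the fingers at the lamp top at (265,290) in the crop. Now lift, and turn it high above the tray.

```bash
python3 - <<'E'
from plan import *
set_gripper(0,90)
p=np.array(read_tool_pos());f0=np.array(read_force())
print(np.round(f0,1),"contact",move_l((p+[0,0,60]).tolist(),max_speed=60,contact_N=20),np.round(np.array(read_force())-f0,2),read_grip_width())
move_l((p+[0,0,150]).tolist(),max_speed=150)
Lf,o=final(PHI,170);pf,qf=tcp(Lf,o,TH,S)
move_to(pf.tolist(),qf)
print(read_clock(),np.round(np.array(read_tool_pos())-pf,1),read_grip_width(),read_grasp_force(),np.round(np.array(read_force())-f0,2))
for c in("top","scene"):
    cv2.imwrite(f"pics/{c}3.png",cv2.resize(grab_frame(c),(800,600)))
    print(c,"proj expected end/top",np.round(proj(c,[o,o+Lf.apply([0,0,115]),o+Lf.apply([0,16,89])])))
    for n in("broad_window","three_lenses","uv_lamp"): print(n,[(np.round(x["position"],1).tolist(),round(x["conf"],2)) for x in tip_of(n,c)][:3])
E
```

```text
[-1.2  2.   5.3] contact False [ 0.94 -1.22 -7.96] 35.302065377957916
11.0083 [-0.3  0.3 -1.1] 34.825841345640846 89.9375331401825 [ 0.32 -1.04 -6.36]
top proj expected end/top [[288. 194.]
 [341. 198.]
 [329. 195.]]
broad_window [([329.0, 194.5], 0.63)]
three_lenses [([327.6, 199.7], 0.97), ([236.9, 238.9], 0.42)]
uv_lamp [([287.1, 192.8], 0.79)]
scene proj expected end/top [[281. 166.]
 [323. 155.]
 [314. 151.]]
broad_window [([314.7, 148.7], 0.97)]
three_lenses [([313.2, 162.0], 0.96)]
uv_lamp [([276.0, 161.9], 0.83)]
```

View pics/top3.png

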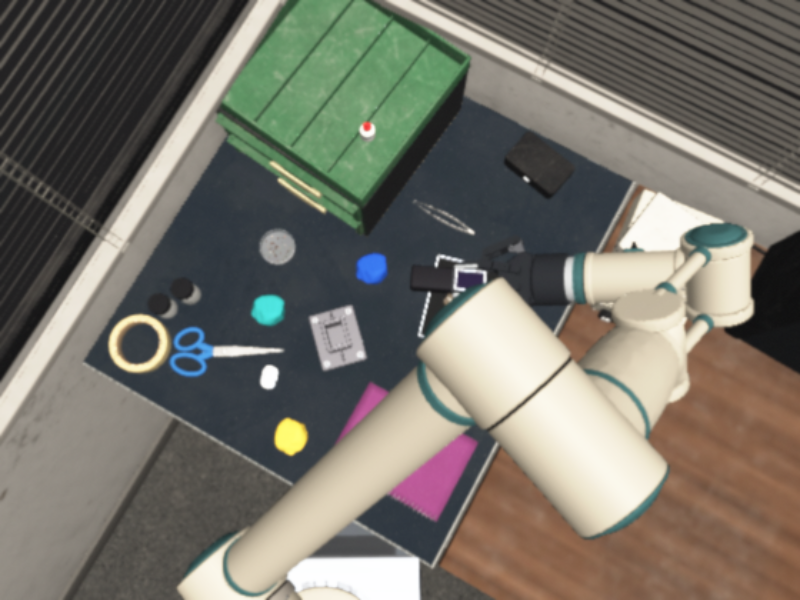

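View pics/scene3.png

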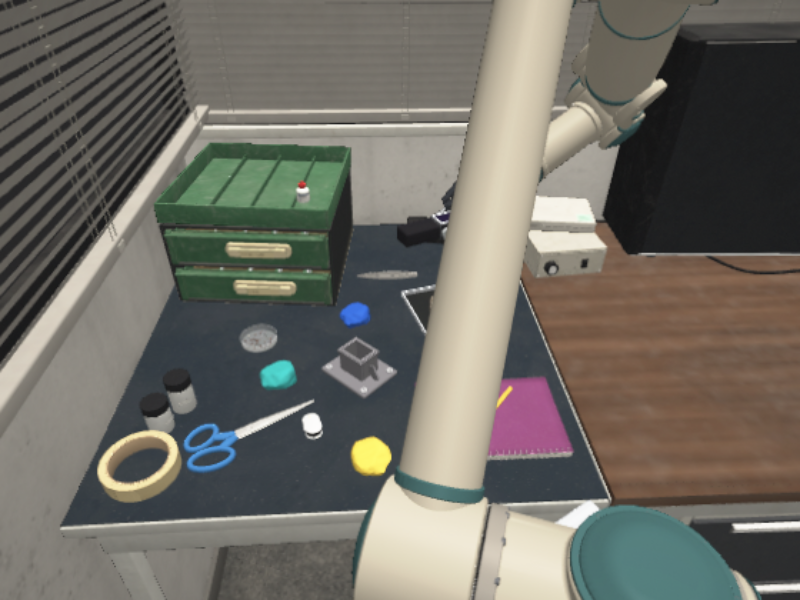

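The top view shows the broad window facing up at (470,280), so the lenses face down over the tray, and the projections match what I expected. To stay well clear of the white boxes at (650,260), I'll swing the heading to -125° while still high, then look again.

```bash
sed -i 's/radians(-95)/radians(-125)/' plan.py; python3 - <<'E'
from plan import *
f0=np.array(read_force())
Lf,o=final(PHI,170);pf,qf=tcp(Lf,o,TH,S);move_to(pf.tolist(),qf)
Lf,o=final(PHI,101);pf,qf=tcp(Lf,o,TH,S)
print(move_l(pf.tolist(),max_speed=60,contact_N=10)); sleep(.3)
print(read_clock(),np.round(np.array(read_tool_pos())-pf,1),np.round((rot(read_orientation())*rot(qf).inv()).as_rotvec(),3),read_grip_width(),np.round(np.array(read_force())-f0,2))
det={}
for c in("top","scene"):
    cv2.imwrite(f"pics/{c}4.png",cv2.resize(grab_frame(c),(800,600)))
    print(c,"exp origin/window/lens",np.round(proj(c,[o,o+Lf.apply([0,16,89]),o+Lf.apply([0,-16,89])]),1).tolist())
    for n in("uv_lamp","broad_window","three_lenses"):
        t=tip_of(n,c);print(n,[(np.round(x["position"],1).tolist(),round(x["conf"],2)) for x in t][:2])
        if t: det[n,c]=t[0]["position"]
for n in("uv_lamp","broad_window","three_lenses"):
    if (n,"top") in det and (n,"scene") in det: print(n,tri(det[n,"scene"],det[n,"top"]))
print("exp",o,o+Lf.apply([0,16,89]))
im=cv2.imread("pics/top4.png");cv2.imwrite("pics/top4c.png",cv2.resize(im[200:380,370:610],(800,600),interpolation=cv2.INTER_CUBIC))
im=cv2.imread("pics/scene4.png");cv2.imwrite("pics/scene4c.png",cv2.resize(im[190:370,320:560],(800,600),interpolation=cv2.INTER_CUBIC))
E
```

```text
False
13.4583 [ 0.  -0.   0.2] [-0. -0.  0.] 34.90763667515822 [ 0.29 -0.14 -0.05]
top exp origin/window/lens [[293.5, 182.2], [326.3, 201.9], [325.1, 204.7]]
uv_lamp [([290.6, 183.0], 0.93)]
broad_window [([324.8, 200.8], 0.72)]
three_lenses [([324.7, 204.7], 0.65)]
scene exp origin/window/lens [[276.8, 180.8], [312.5, 176.1], [311.8, 186.9]]
uv_lamp [([275.2, 181.3], 0.76)]
broad_window [([309.8, 174.2], 0.69)]
three_lenses [([313.0, 191.3], 0.67)]
uv_lamp (array([ 623.61835537, -160.98052612,  119.12305095]), np.float64(0.5211725339475277))
broad_window (array([ 577.50078255, -235.43603274,  138.57298736]), np.float64(2.967213199433479))
three_lenses (array([ 576.1405181 , -242.98629476,   86.68337699]), np.float64(5.368558007831766))
exp [ 626.04830284 -167.59546806  117.        ] [ 575.  -240.5  133. ]
```

View pics/top4c.png

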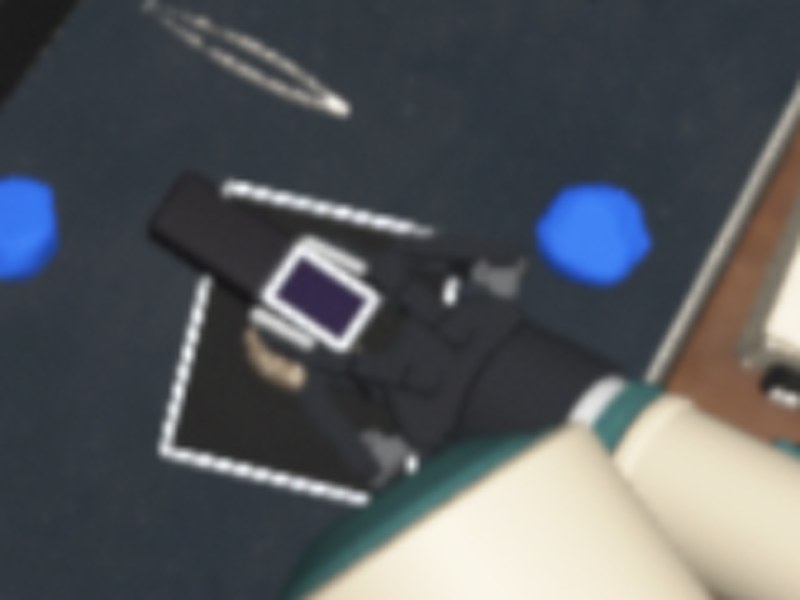

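View pics/scene4c.png

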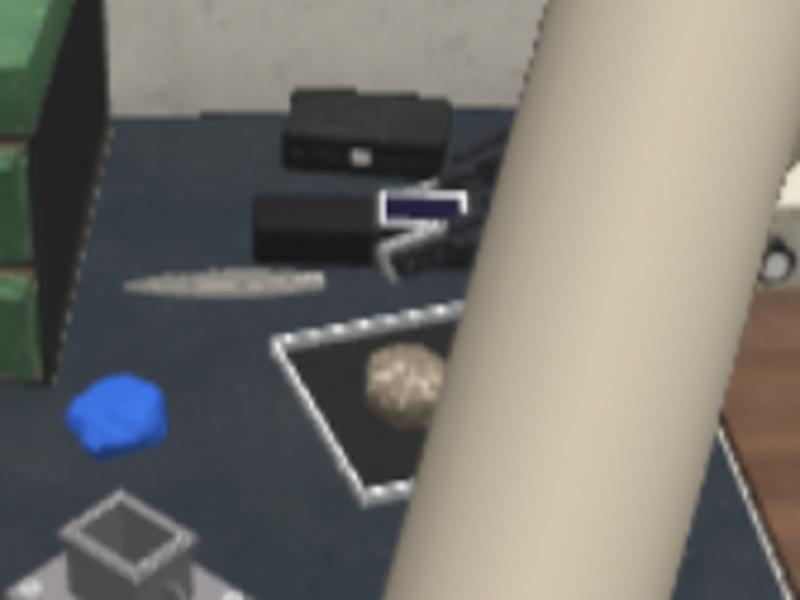

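Both crops agree with the commanded pose. The window centre is at (326.6,202.4) in the top view and (312.9,176.5) in the scene view, against predictions of (326.3,201.9) and (312.5,176.1). The lower end also matches, so the lamp is level with the lenses over the rock. Handing in.

```bash
python3 -c "
from cell import *
print(sign_off(),read_clock())"
```

```text
the job is handed in; nothing more can be done
the job is handed in; nothing more can be done
```

The job is handed in with the lamp still gripped: it lies level with the three-lens side facing down, centred over the rock in the tray, lenses about 101 mm above the desk, at about 13.5 s of robot time.

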